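# Hold an acid-dipped glass rod over a test tube's mouth

## Task

Do the glass-rod fume test: take the red-sleeved glass rod out of the white stand and dip its bare lower end into the small white porcelain acid pot, to below half the pot's depth. Then carry it over the glassware, letting it touch no test tube, bottle or flask and leaving everything else standing where it is, and bring it upright to about a centimetre above the middle of the mouth of the test tube with the blue tape band. Finish there with the rod still held hovering in the gripper; do not put it down.

Things in the scene. Friction and masses are not known exactly. Their poses are not given: they have to be found in the camera images.
- rod: The glass rod to use: clear glass, 8 mm diameter, 160 mm long, about 30 g, upright in the stand; a red rubber sleeve, 12 mm diameter, covers its top 50 mm and is where to grip it. Origin at the middle of the lower end, z along the rod up to the sleeve; the top is at z = 160 mm. It stands loosely and leans up to 2 degrees.
- rod_tip (a point): The middle of the rod's lower end (the same point as the rod's origin).
- stand: White plastic two-tier rod stand fixed to the bench, 60 mm (x) by 156 mm (y), 85 mm high, with three 10 mm holes in a row along its y at -60, 0 and +60 mm. The rod and the spare rod stand in the two end holes, either way round, the middle one is empty; the rods go through the top tier and rest on the floor 6 mm above the bench. Origin: centre of its underside.
- spare_rod: Another glass rod of the same size in the stand, with a short black rubber sleeve (12 mm diameter, top 30 mm). Not used. Origin at its lower end.
- pot: Small open white porcelain pot (the acid pot), loose on the bench, about 90 g, 52 mm high, 56 mm across the rim outside, narrowing to 42 mm at the foot, wall 3 mm; inside it is 46 mm wide at the top and 37 mm at the bottom, floor 4 mm above the bench. Origin: centre of its underside, z up.
- pot_rim (a point): Centre of the pot's mouth, at rim height (52 mm above its underside).
- tube_blue: The target: clear glass test tube, 25 mm outside diameter, 100 mm long, 22 mm mouth, with a blue tape band just under the rim. It stands loosely in one of the six rack holes, its foot 12 mm above the bench, its rim 112 mm above the bench. Origin: centre of its foot, z up.
- tube_blue_rim (a point): Centre of the mouth of the blue-banded tube, at rim height.
- rack: Light wooden test-tube rack fixed to the bench, 90 mm (x) by 160 mm (y), end panels 86 mm high, two rows (x = -22 and +22 mm) of three holes (y = -44, 0, +44 mm); five of the six hold a tube. Origin: centre of its underside.
- tube_a: Another test tube of the same size in the rack, with no blue band (only a small white label). Origin: centre of its foot.
- tube_b: Another test tube of the same size in the rack, with no blue band (only a small white label). Origin: centre of its foot.
- tube_c: Another test tube of the same size in the rack, with no blue band (only a small white label). Origin: centre of its foot.
- tube_d: Another test tube of the same size in the rack, with no blue band (only a small white label). Origin: centre of its foot.
- flask: Clear glass conical flask, 64 mm diameter, 105 mm high, loose, beside the pot. Origin: centre of its underside.
- amber_bottle: Amber glass reagent bottle with black cap, 54 mm diameter, 114 mm high, loose, between the pot and the rack. Origin: centre of its underside.
- blue_bottle: Clear glass reagent bottle with blue screw cap, 56 mm diameter, 105 mm high, loose, between the pot and the rack. Origin: centre of its underside.
Not all that is in view belongs to the job. What is shaped like the tube_d but orange is not meant.

How it is judged:
By the outcome, as a careful person would: the job done as asked, in the order asked, and still so for the second after the job is handed in, while the arm keeps its last pose, push and grip.
It also fails if it takes over 48 s, if anything falls off the work surface, if the arm or the gripper's body presses on something with over 40 N, if the wrist force passes 120 N, or if a joint passes its speed limit or range.

## Robot

A 7-joint arm with a two-finger parallel gripper is mounted at the origin on the work surface. World frame = base frame: x ahead of the robot, y to its left, z up, the work surface at z = 0. Lengths are in m, angles in rad, forces in N, time in s.
With the tool pointing down it reaches from about 0.425 to 0.925 m from the base axis. Payload 6.8 kg.
Tool frame: the origin (TCP) lies on the centre line of the jaws, within the pads' length; the fingertips stand 17 mm ahead of it and the grasp point (between the pads) lies 2 mm behind it (env.tcp_to_tips is the distance from the TCP to the fingertips, in m); z points along the fingers, y is the line along which they close (so a half turn about z gives the same grasp; the last joint's range is limited). The gripper opens to 85 mm and grips with 20 to 120 N. Pads are 22 mm wide; open, the fingers measure 114 mm over their backs; the gripper's body (76 mm by 85 mm) begins 54 mm behind the grasp point. The pads swing forward as they close: fully open they stand 13 mm farther back than shut.
Start: joints at [1.183, 0.477, 0.022, 1.555, -0.011, 1.109, -0.083], TCP at [0.186, -0.649, 0.248] pointing down, gripper open.
Joint ranges: [-2.96, 2.96], [-0.34, 2.1], [-1.41, 1.46], [0.24, 2.44], [-1.37, 4.51], [0.17, 1.92], [-2.96, 2.96]. Speed limits (rad/s): [2.39, 2.39, 3.14, 3.14, 3.14, 3.14, 3.14].

## Interface

Orientations are given as a rotation vector (axis times angle).
In Python, from plant import env, vision gives the robot as it stands. The module is installed in compiled form; this text tells all that it offers.
- The arm moves only by the tool jog_arm, never from a script. Its argument "steps" is a list of rows, each an object with "delta_pos": the shift along the world's x, y, z in mm, a list of three; "spin": the turn about the world's z in units of 5 degrees (1.0 is 5 degrees); "fingers": the closure, from 0 (fully open) to 1 (shut). A call has 1 to 20 rows; each row shifts and turns the commanded pose from where the row before left it; what a row does not reach is not made up. A row lasts 1/12 s, in which the tool goes at most 41.7 mm and 7.16 degrees, less where a joint would pass 70% of its speed; a pose out of reach is approached as far as the arm can. A call is refused whole if a number of a shift passes 41.7 or a number of a turn 1, either way. A call with a gripper value outside its range is refused whole. The fingers move at their own pace and stop on an object; "newtons" is the grip in N (left out, the last holds). Time passes only in rows, so rows that do not move let the fingers close. It gives the time, the measured TCP pose, the force, the opening and the grip force at its end, in the units of the state.
- env.get_state(): the state, without advancing time (a new reading comes with each control period).
- vision.capture(name): name is "scene" or "top" or "wrist"; returns a dict with "image" (480x640x3 uint8, red, green, blue), "mtx" (3x3 intrinsics, pixels), "origin" and "attitude" of the camera in the world. Camera axes: x right, y down, z forward; pixel columns grow to the right and rows downward; lengths in m; the calibration is good to about 2 mm. The wrist camera is an equidistant fisheye: a pixel r from the principal point sees the ray r / f radians off the axis. A picture is of the moment at which its call begins. There is no depth.
- env.sign_off(): hands the job in; it is judged then, once.
The state is a dict: "time_s": time; "joints": joint angles; "joint_vel": joint speeds; "joint_torque": joint torques, N m; "ee_pos": TCP position; "eef_rot": TCP orientation; "wrist_force": force on the tool from outside, world axes, zero at the start; "ft_torque": the same for the moment, N m; "gripper_width": finger opening in m; "grip_force": force on a finger pad.
Only numpy, scipy, OpenCV 4.12 (cv2) and the standard library are available. Lean on these libraries where they do the work, as an engineer would, in place of code of your own. Each camera call takes 0.05 s, during which the arm holds its last target. There are 200 camera calls.

## Working session

There is one attempt and no reset: what is moved stays moved. The work goes in short steps, Python scripts to look and compute and a tool call to move; the robot and the scene stay as the last step left them, time stands still between calls to the robot, and variables do not carry over. Pictures are saved under pics/ and viewed, at most 11 in all, crops included, and the job is handed in when it is done.

Besides the shell and the picture viewer there is one more tool, called after ">>>" as a command line: name --argument value ..., lists and objects as JSON in quotes. jog_arm: Moves the arm, as the interface text tells. Its arguments: {"type":"object","properties":{"steps":{"type":"array"},"newtons":{"type":"number"}},"required":["steps"]}

```bash
mkdir -p pics; cat > h.py <<'E'
import numpy as np, cv2
from plant import env, vision
def cap(n,f=None):
    c=vision.capture(n)
    if f: cv2.imwrite('pics/'+f,c['image'][:,:,::-1])
    return c
def onplane(c,u,v,z):
    K=np.array(c['mtx']);R=np.array(c['attitude'])
    if R.shape!=(3,3): R=cv2.Rodrigues(R.astype(float))[0]
    d=R@np.linalg.solve(K,[u,v,1.]);o=np.array(c['origin'])
    return o+d*(z-o[2])/d[2]
def proj(c,p):
    K=np.array(c['mtx']);R=np.array(c['attitude'])
    if R.shape!=(3,3): R=cv2.Rodrigues(R.astype(float))[0]
    q=K@(R.T@(np.array(p)-c['origin']));return q[:2]/q[2]
E
python3 - <<'E'
from h import *
for n in('scene','top'):
    c=cap(n,n+'1.png');print(c['mtx'],c['origin'],c['attitude'])
print(env.get_state())
E
```

```text
[[476.34673996   0.         317.42578764]
 [  0.         476.34673996 238.63638935]
 [  0.           0.           1.        ]] [ 1.13764126 -0.44156624  0.64573423] [-2.0361673  -1.06244319  0.5097123 ]
[[443.11786863   0.         319.96469029]
 [  0.         443.11786863 239.97308988]
 [  0.           0.           1.        ]] [ 0.42081073 -0.0567631   0.90291341] [-2.10730888  2.14733292 -0.16215307]
{'time_s': 0.1, 'joints': array([ 1.18290447,  0.47772487,  0.02235719,  1.55635145, -0.01148134,
        1.1093124 , -0.08311211]), 'joint_vel': array([ 1.38952753e-04, -1.17937432e-03, -2.92994288e-05, -2.92404301e-03,
        6.78587731e-04,  3.59077857e-04,  6.37884254e-04]), 'joint_torque': array([ 4.55069370e-03, -5.97766435e+01,  1.61404364e+00, -2.81956905e+01,
        1.29159138e-02,  5.08421494e-03, -5.73799738e-06]), 'ee_pos': array([ 0.18624156, -0.64826761,  0.24741871]), 'eef_rot': array([-3.10929109e+00, -4.37842466e-01,  5.89076939e-04]), 'wrist_force': array([ 0.01718949, -0.49598091,  0.54609493]), 'ft_torque': array([ 0.01273978, -0.00622512, -0.01250547]), 'grip_force': 0.0, 'gripper_width': 0.08523343675846362}
```

View pics/scene1.png

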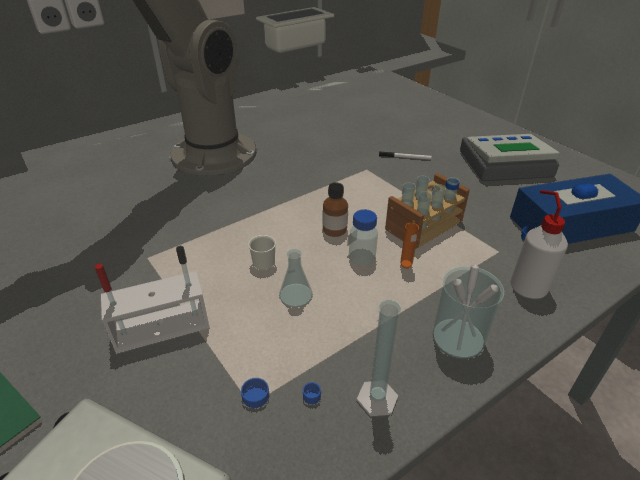

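View pics/top1.png

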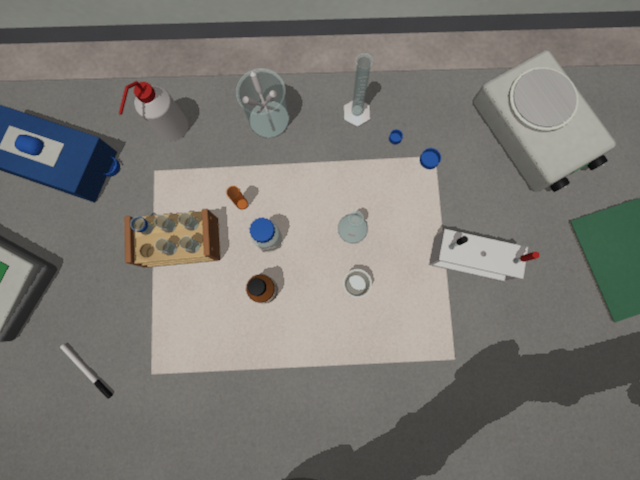

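The scene view shows the red rod at (103,278), the pot at (263,253) and the blue-banded tube at (453,187). In the top view they are at about (530,256), (357,283) and (139,225), with the amber and blue bottles between the pot and the rack. Next I'll measure them with masks.

```bash
cat > m.py <<'E'
from h import *
def tri(c1,p1,c2,p2):
    A=[];b=[]
    for c,p in((c1,p1),(c2,p2)):
        o=np.array(c['origin']);d=onplane(c,*p,0)-o;d/=np.linalg.norm(d)
        P=np.eye(3)-np.outer(d,d);A.append(P);b.append(P@o)
    x=np.linalg.lstsq(np.vstack(A),np.hstack(b),rcond=None)[0]
    return x,np.linalg.norm(np.vstack(A)@x-np.hstack(b))
def mask(c,lo,hi,box):
    h=cv2.cvtColor(c['image'],cv2.COLOR_RGB2HSV);m=cv2.inRange(h,lo,hi)
    if lo[0]==0: m|=cv2.inRange(h,(172,lo[1],lo[2]),(180,255,255))
    z=np.zeros_like(m);x0,y0,x1,y1=box;z[y0:y1,x0:x1]=m[y0:y1,x0:x1];return z
def ends(m):
    p=np.argwhere(m)[:,::-1].astype(float);mu=p.mean(0);w,v=np.linalg.eigh(np.cov(p.T));a=v[:,1]
    t=(p-mu)@a;return mu,mu+a*t.min(),mu+a*t.max(),len(p),2*np.sqrt(3*w[0])
E
python3 - <<'E'
from m import *
T=cap('top');S=cap('scene')
rt=ends(mask(T,(0,120,60),(8,255,255),(505,240,560,275)));rs=ends(mask(S,(0,120,60),(8,255,255),(85,255,125,305)))
print('red',rt,rs)
for a in rt[:3]:
    for b in rs[:3]: print(tri(T,a,S,b))
bt=ends(mask(T,(100,60,40),(130,255,255),(122,205,160,245)));bs=ends(mask(S,(100,60,40),(130,255,255),(438,170,468,205)))
print('blue',bt,bs,tri(T,bt[0],S,bs[0]),onplane(T,*bt[0],.106),onplane(S,*bs[0],.106))
v1=cv2.resize(T['image'][200:320,110:390],None,fx=2.8,fy=2.8,interpolation=3)
v2=cv2.resize(S['image'][160:300,230:480],None,fx=3.1,fy=3.1,interpolation=3)
v3=cv2.resize(T['image'][225:285,430:550],None,fx=6.6,fy=6.6,interpolation=3)
cv2.imwrite('pics/v1.png',v1[:,:,::-1]);cv2.imwrite('pics/v2.png',v2[:,:,::-1])
E
```

```text
red (array([529.83018868, 256.19811321]), array([538.2322169 , 253.82066781]), array([520.92054302, 258.71919449]), 106, np.float64(5.931856320783222)) (array([102.46460177, 276.76106195]), array([ 97.31581415, 263.26094044]), array([107.90847787, 291.03490547]), 226, np.float64(7.689684712426156))
(array([ 0.51319552, -0.40559924,  0.14479935]), np.float64(0.0006452522528618069))
(array([ 0.50918804, -0.40088749,  0.16629841]), np.float64(0.007666391965467981))
(array([ 0.5176935 , -0.41070932,  0.1215489 ]), np.float64(0.007008258413957748))
(array([ 0.51776983, -0.41086565,  0.15212161]), np.float64(0.007371811439193532))
(array([ 0.51360136, -0.40611251,  0.17303145]), np.float64(0.00021606240949561368))
(array([ 0.52244251, -0.4160128 ,  0.12954707]), np.float64(0.015164216307449336))
(array([ 0.50828085, -0.3997912 ,  0.13710679]), np.float64(0.009355005968390008))
(array([ 0.50445006, -0.39513384,  0.15924103]), np.float64(0.016221636809285043))
(array([ 0.51258636, -0.40485041,  0.11312614]), np.float64(0.0018618887756115437))
blue (array([139.6625, 225.05  ]), array([146.68768666, 227.08053351]), array([131.12104545, 222.58121013]), 80, np.float64(13.871628547150083)) (array([452.16666667, 184.14035088]), array([459.03580443, 184.01850551]), array([445.95123092, 184.25060082]), 114, np.float64(10.962292864401691)) (array([0.59157581, 0.28934838, 0.10177359]), np.float64(0.0015988896544503783)) [0.58996123 0.28650329 0.106     ] [0.59594851 0.2851243  0.106     ]
```

View pics/v1.png

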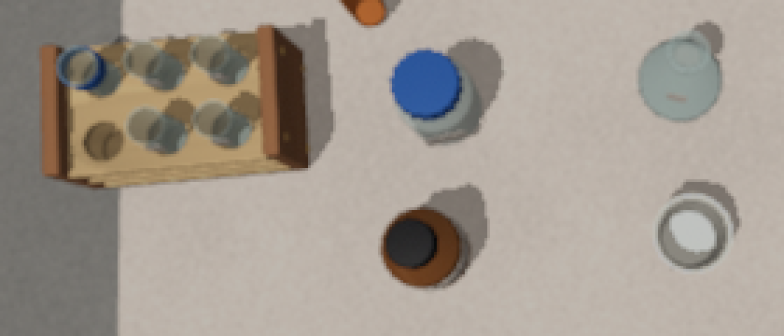

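View pics/v2.png

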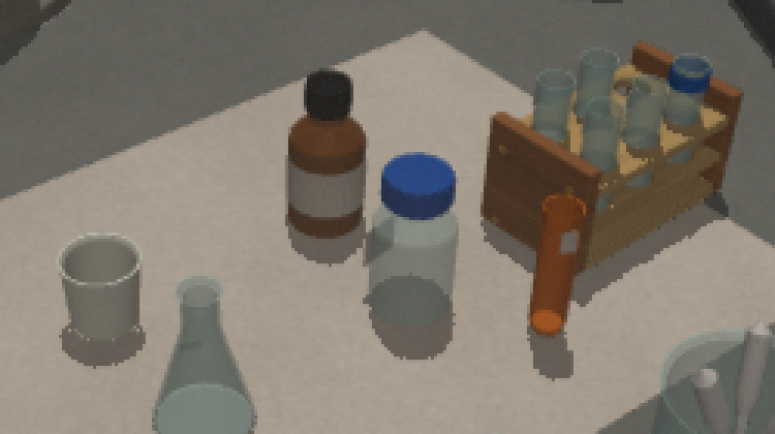

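The crops show the pot rim centred at top (358.2,282.5) and scene (262.3,243.9). The blue tube's rim is centred at top (139.3,223.9) and scene (452.6,181). There is an empty hole in front of the blue tube, and the bottles lie between the pot and the rack.

```bash
python3 - <<'E'
from m import *
T=cap('top');S=cap('scene')
print('tube',tri(T,(139.3,223.9),S,(452.6,181)),onplane(T,139.3,223.9,.112),onplane(S,452.6,181,.112))
print('pot',tri(T,(358.2,282.5),S,(262.3,243.9)),onplane(T,358.2,282.5,.052),onplane(S,262.3,243.9,.052))
print('red mid',onplane(T,529.83,256.2,.141),onplane(S,102.46,276.76,.141))
# spare rod black sleeve, flask rim, bottles caps (v1 coords)
for n,u,v,z in(('amber',410,243,.114),('blue',426,83,.105),('flask',689,52,.105)): print(n,onplane(T,110+u/2.8,200+v/2.8,z))
for n,u,v,z in(('amber',328,80,.114),('blue',418,170,.105),('flask',199,288,.105)): print(n,onplane(S,230+u/3.1,160+v/3.1,z))
for n,u,v,z in(('rackholeempty',103,141,.08),('a',145,58,.112),('b',211,51,.112),('c',146,125,.112),('d',211,118,.112)): print(n,onplane(T,110+u/2.8,200+v/2.8,z))
# white stand top
h=cv2.cvtColor(T['image'],cv2.COLOR_RGB2HSV);m=cv2.inRange(h,(0,0,165),(180,40,255));m[:,:425]=0;m[:220]=0;m[290:]=0;m[:,535:]=0
cs,_=cv2.findContours(m,0,2);c=max(cs,key=cv2.contourArea);r=cv2.minAreaRect(c);print(r)
for p in list(cv2.boxPoints(r))+[r[0]]: print(p,onplane(T,*p,.085))
W=cap('wrist','w1.png');print(W['mtx'],W['origin'],W['attitude'])
E
```

```text
tube (array([0.59225087, 0.28685912, 0.11057977]), np.float64(0.002419181604201797)) [0.59085526 0.284697   0.112     ] [0.59388404 0.28715305 0.112     ]
pot (array([ 0.48084502, -0.11601383,  0.05265213]), np.float64(0.0015232854429465107)) [ 0.48039018 -0.11701434  0.052     ] [ 0.48066181 -0.11472051  0.052     ]
red mid [ 0.51378981 -0.40687212  0.141     ] [ 0.50809215 -0.40572001  0.141     ]
amber [0.47181032 0.06833486 0.114     ]
blue [0.5768463  0.05991088 0.105     ]
flask [ 0.59401193 -0.11307798  0.105     ]
amber [0.47045217 0.07118058 0.114     ]
blue [0.57533868 0.06357994 0.105     ]
flask [ 0.59294903 -0.11046254  0.105     ]
rackholeempty [0.54639795 0.28169322 0.08      ]
a [0.59596117 0.24346598 0.112     ]
b [0.59974065 0.2001589  0.112     ]
c [0.55146215 0.24093706 0.112     ]
d [0.55521734 0.19867856 0.112     ]
((474.5, 254.5), (69.0, 99.0), 90.0)
[425. 220.] [ 0.59289002 -0.24372834  0.085     ]
[524. 220.] [ 0.58901806 -0.42829924  0.085     ]
[524. 289.] [ 0.4606311 -0.4162953  0.085    ]
[425. 289.] [ 0.46393621 -0.23641531  0.085     ]
(474.5, 254.5) [ 0.5257812  -0.33128966  0.085     ]
[[371.64829954   0.         318.89262158]
 [  0.         371.64829954 243.15376466]
 [  0.           0.           1.        ]] [ 0.26476172 -0.62536224  0.37406691] [ 2.29339523 -1.72691021 -0.28422217]
```

>>> jog_arm --steps '[{"delta_pos": [27, 20, 0], "spin": 0, "fingers": 0}, {"delta_pos": [27, 20, 0], "spin": 0, "fingers": 0}, {"delta_pos": [27, 20, 0], "spin": 0, "fingers": 0}, {"delta_pos": [27, 20, 0], "spin": 0, "fingers": 0}, {"delta_pos": [27, 20, 0], "spin": 0, "fingers": 0}, {"delta_pos": [27, 20, 0], "spin": 0, "fingers": 0}, {"delta_pos": [27, 20, 0], "spin": 0, "fingers": 0}, {"delta_pos": [27, 20, 0], "spin": 0, "fingers": 0}, {"delta_pos": [27, 20, 0], "spin": 0, "fingers": 0}, {"delta_pos": [27, 20, 0], "spin": 0, "fingers": 0}, {"delta_pos": [27, 20, 0], "spin": 0, "fingers": 0}, {"delta_pos": [28, 22, 0], "spin": 0, "fingers": 0}, {"delta_pos": [0, 0, 0], "spin": 0, "fingers": 0}, {"delta_pos": [0, 0, 0], "spin": 0, "fingers": 0}]' --newtons 40

```text
time_s: 1.52
ee_pos: [0.5139, -0.404, 0.2481]
eef_rot: [-3.109, -0.446, -0.001]
wrist_force: [-1.0, -0.9, 0.6]
gripper_width: 0.0854
grip_force: 0.0
```

```bash
python3 - <<'E'
from m import *
W=cap('wrist','w2.png');print(W['origin'],W['attitude']);print(env.get_state()['ee_pos'],env.get_state()['eef_rot'])
E
```

```text
[ 0.59205174 -0.38036499  0.37433015] [ 2.29875632 -1.72092528 -0.28255371]
[ 0.51193606 -0.40608414  0.24815012] [-3.11039760e+00 -4.41063974e-01  4.94509158e-04]
```

View pics/w2.png

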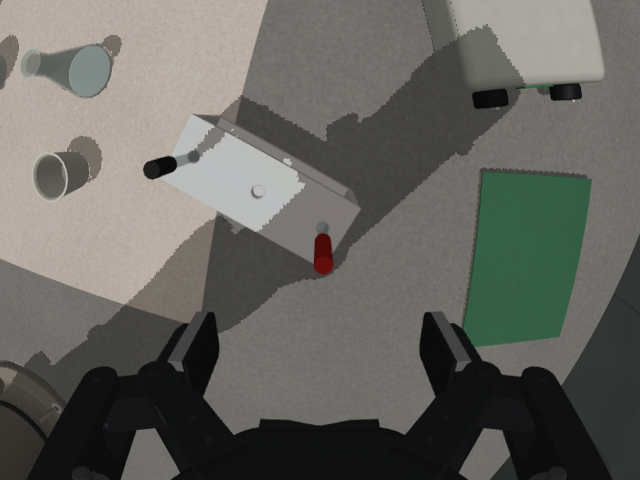

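The wrist view shows the rod's red top at (324,265), laterally midway between the fingers, with the sleeve's lower end at (322,237). The pot rim is at about (58,177).

```bash
cat >> m.py <<'E'
def fish(c,u,v,z):
    K=np.array(c['mtx']);R=cv2.Rodrigues(np.array(c['attitude'],float))[0] if np.array(c['attitude']).size==3 else np.array(c['attitude'])
    p=np.array([u-K[0,2],v-K[1,2]])/K[0,0];r=np.linalg.norm(p)
    d=R@np.r_[p/r*np.sin(r),np.cos(r)];o=np.array(c['origin']);return o+d*(z-o[2])/d[2]
E
python3 - <<'E'
from m import *
W=cap('wrist')
print(fish(W,324,266,.166),fish(W,322,236,.116),fish(W,322,229,.085),'pot',fish(W,54,177,.052))
E
```

```text
[ 0.51000003 -0.40871471  0.166     ] [ 0.51289947 -0.40693447  0.116     ] [ 0.50931674 -0.40818561  0.085     ] pot [ 0.47928469 -0.12492849  0.052     ]
```

>>> jog_arm --steps '[{"delta_pos": [0, -1, -18], "spin": 0, "fingers": 0}, {"delta_pos": [-1, 0, -18], "spin": 0, "fingers": 0}, {"delta_pos": [0, 0, -18], "spin": 0, "fingers": 0}, {"delta_pos": [0, 0, -18], "spin": 0, "fingers": 0}, {"delta_pos": [0, 0, -18], "spin": 0, "fingers": 0}, {"delta_pos": [0, 0, -17], "spin": 0, "fingers": 0}, {"delta_pos": [0, 0, 0], "spin": 0, "fingers": 0}, {"delta_pos": [0, 0, 0], "spin": 0, "fingers": 0.3}, {"delta_pos": [0, 0, 0], "spin": 0, "fingers": 0.6}, {"delta_pos": [0, 0, 0], "spin": 0, "fingers": 0.8}, {"delta_pos": [0, 0, 0], "spin": 0, "fingers": 1}, {"delta_pos": [0, 0, 0], "spin": 0, "fingers": 1}, {"delta_pos": [0, 0, 0], "spin": 0, "fingers": 1}, {"delta_pos": [0, 0, 0], "spin": 0, "fingers": 1}, {"delta_pos": [0, 0, 0], "spin": 0, "fingers": 1}, {"delta_pos": [0, 0, 0], "spin": 0, "fingers": 1}, {"delta_pos": [0, 0, 0], "spin": 0, "fingers": 1}, {"delta_pos": [0, 0, 0], "spin": 0, "fingers": 1}]' --newtons 40

```text
time_s: 3.12
ee_pos: [0.5108, -0.4079, 0.1418]
eef_rot: [3.11, 0.438, 0.001]
wrist_force: [-1.4, 1.0, 5.6]
gripper_width: 0.0105
grip_force: 39.1
```

>>> jog_arm --steps '[{"delta_pos": [0, 0, 8], "spin": 0, "fingers": 1}, {"delta_pos": [0, 0, 12], "spin": 0, "fingers": 1}, {"delta_pos": [0, 0, 14], "spin": 0, "fingers": 1}, {"delta_pos": [0, 0, 14], "spin": 0, "fingers": 1}, {"delta_pos": [0, 0, 14], "spin": 0, "fingers": 1}, {"delta_pos": [0, 0, 14], "spin": 0, "fingers": 1}, {"delta_pos": [0, 0, 14], "spin": 0, "fingers": 1}, {"delta_pos": [0, 0, 14], "spin": 0, "fingers": 1}, {"delta_pos": [0, 0, 14], "spin": 0, "fingers": 1}, {"delta_pos": [0, 0, 14], "spin": 0, "fingers": 1}, {"delta_pos": [0, 0, 14], "spin": 0, "fingers": 1}, {"delta_pos": [0, 0, 14], "spin": 0, "fingers": 1}, {"delta_pos": [0, 0, 10], "spin": 0, "fingers": 1}, {"delta_pos": [0, 0, 0], "spin": 0, "fingers": 1}, {"delta_pos": [0, 0, 0], "spin": 0, "fingers": 1}]'

```text
time_s: 4.37
ee_pos: [0.5104, -0.4078, 0.3119]
eef_rot: [3.11, 0.438, 0.001]
wrist_force: [-0.2, 0.2, -1.1]
gripper_width: 0.0111
grip_force: 38.9
```

```bash
python3 - <<'E'
from m import *
st=env.get_state();print(st['ee_pos'],st['eef_rot'],st['wrist_force'],st['grip_force'])
T=cap('top');S=cap('scene');W=cap('wrist');e=st['ee_pos']
for tipz in (0.0,): 
    tip=e-[0,0,.136];a=proj(T,tip);b=proj(S,tip);print(a,b)
def crop(I,p,w,f):
    x,y=int(p[0]),int(p[1]);x0=max(0,x-w);y0=max(0,y-w);print(x0,y0);return cv2.resize(I[y0:y0+2*w,x0:x0+2*w],(f,f),interpolation=3)
A=crop(T['image'],a,40,390);B=crop(S['image'],b,40,390);cv2.imwrite('pics/t3.png',np.hstack([A,B])[:,:,::-1])
cv2.imwrite('pics/w3.png',W['image'][:,:,::-1])
E
```

```text
[ 0.51043765 -0.40784409  0.31185289] [3.11018031e+00 4.37935318e-01 1.04093899e-03] [-0.1587013   0.23165129 -1.05521628] 38.92913281917572
[540.19200882 255.45402478] [ 94.87985875 261.11378444]
500 215
54 221
```

View pics/t3.png

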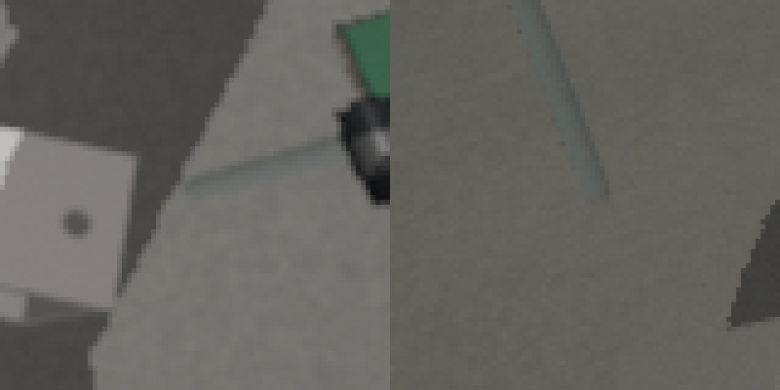

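The rod is held clear of the stand. Its tip is at about (538.5,253.4) in the top view and (96.7,260.5) in the scene view, close to the predicted pixels.

```bash
python3 - <<'E'
from m import *
T=cap('top');S=cap('scene');st=env.get_state()
x,r=tri(T,(538.7,253.4),S,(96.7,260.6));print(x,r,x-st['ee_pos'])
print('z fixed',onplane(T,538.7,253.4,.176)[:2],onplane(S,96.7,260.6,.176)[:2])
# pot rim by ellipse in top
g=cv2.cvtColor(T['image'],cv2.COLOR_RGB2HSV)
E
```

```text
[ 0.51355211 -0.40518157  0.17772351] 0.0004430154270947722 [ 0.00351822  0.00235067 -0.13252159]
z fixed [ 0.51386122 -0.40568115] [ 0.5109932  -0.40531102]
```

>>> jog_arm --steps '[{"delta_pos": [-2, 0, 15], "spin": 0, "fingers": 1}, {"delta_pos": [-6, 10, 5], "spin": 0, "fingers": 1}, {"delta_pos": [-6, 20, 0], "spin": 0, "fingers": 1}, {"delta_pos": [-6, 20, 0], "spin": 0, "fingers": 1}, {"delta_pos": [-6, 20, 0], "spin": 0, "fingers": 1}, {"delta_pos": [-6, 20, 0], "spin": 0, "fingers": 1}, {"delta_pos": [0, 20, 0], "spin": 0, "fingers": 1}, {"delta_pos": [0, 20, 0], "spin": 0, "fingers": 1}, {"delta_pos": [0, 20, 0], "spin": 0, "fingers": 1}, {"delta_pos": [0, 20, 0], "spin": 0, "fingers": 1}, {"delta_pos": [0, 20, 0], "spin": 0, "fingers": 1}, {"delta_pos": [0, 20, 0], "spin": 0, "fingers": 1}, {"delta_pos": [0, 20, 0], "spin": 0, "fingers": 1}, {"delta_pos": [0, 20, -15], "spin": 0, "fingers": 1}, {"delta_pos": [0, 20, -20], "spin": 0, "fingers": 1}, {"delta_pos": [0, 15, -20], "spin": 0, "fingers": 1}, {"delta_pos": [0, 5, -20], "spin": 0, "fingers": 1}, {"delta_pos": [0, 0, -20], "spin": 0, "fingers": 1}, {"delta_pos": [0, 0, 0], "spin": 0, "fingers": 1}, {"delta_pos": [0, 0, 0], "spin": 0, "fingers": 1}]'

```text
time_s: 6.28
ee_pos: [0.4774, -0.1174, 0.2359]
eef_rot: [-3.11, -0.438, 0.003]
wrist_force: [0.2, 0.6, -0.3]
gripper_width: 0.0111
grip_force: 39.0
```

```bash
python3 - <<'E'
from m import *
st=env.get_state();print(st['ee_pos'],st['eef_rot'],st['wrist_force'],st['grip_force'])
T=cap('top');S=cap('scene');W=cap('wrist')
A=cv2.resize(T['image'][235:315,320:400],(390,390),interpolation=3);B=cv2.resize(S['image'][190:270,222:302],(390,390),interpolation=3)
cv2.imwrite('pics/p4.png',np.hstack([A,B])[:,:,::-1])
E
```

```text
[ 0.47738241 -0.11743578  0.23587443] [-3.11030472 -0.43845741  0.00316478] [ 0.16626971  0.63146093 -0.25607541] 38.994120955467224
```

View pics/p4.png

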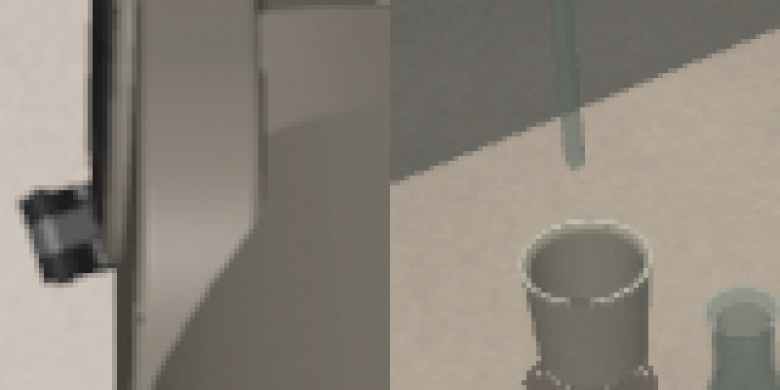

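The arm hides the pot in the top view. In the scene view the rod tip is at (260,224.5), just above the pot rim, which is centred at (262.2,243.7).

```bash
python3 - <<'E'
from m import *
S=cap('scene')
for z in(.1,.103): print(onplane(S,260,224.2,z))
print(onplane(S,262.2,243.7,.052), env.get_state()['ee_pos'])
E
```

```text
[ 0.4795657  -0.11519128  0.1       ]
[ 0.48318326 -0.11698542  0.103     ]
[ 0.48000705 -0.11457219  0.052     ] [ 0.47917116 -0.11813853  0.23772408]
```

>>> jog_arm --steps '[{"delta_pos": [0, 0, -12], "spin": 0, "fingers": 1}, {"delta_pos": [0, 0, -12], "spin": 0, "fingers": 1}, {"delta_pos": [0, 0, -12], "spin": 0, "fingers": 1}, {"delta_pos": [0, 0, -12], "spin": 0, "fingers": 1}, {"delta_pos": [0, 0, -12], "spin": 0, "fingers": 1}, {"delta_pos": [0, 0, -12], "spin": 0, "fingers": 1}, {"delta_pos": [0, 0, -9], "spin": 0, "fingers": 1}, {"delta_pos": [0, 0, -5], "spin": 0, "fingers": 1}, {"delta_pos": [0, 0, 0], "spin": 0, "fingers": 1}, {"delta_pos": [0, 0, 0], "spin": 0, "fingers": 1}, {"delta_pos": [0, 0, 0], "spin": 0, "fingers": 1}, {"delta_pos": [0, 0, 0], "spin": 0, "fingers": 1}]'

```text
time_s: 7.48
ee_pos: [0.479, -0.1179, 0.151]
eef_rot: [3.11, 0.438, 0.002]
wrist_force: [-0.3, 0.3, -0.8]
gripper_width: 0.0108
grip_force: 39.0
```

>>> jog_arm --steps '[{"delta_pos": [0, 0, 12], "spin": 0, "fingers": 1}, {"delta_pos": [0, 0, 15], "spin": 0, "fingers": 1}, {"delta_pos": [0, 0, 15], "spin": 0, "fingers": 1}, {"delta_pos": [0, 0, 15], "spin": 0, "fingers": 1}, {"delta_pos": [0, 0, 15], "spin": 0, "fingers": 1}, {"delta_pos": [0, 0, 15], "spin": 0, "fingers": 1}, {"delta_pos": [0, 0, 15], "spin": 0, "fingers": 1}, {"delta_pos": [0, 0, 15], "spin": 0, "fingers": 1}, {"delta_pos": [0, 0, 15], "spin": 0, "fingers": 1}, {"delta_pos": [0, 0, 15], "spin": 0, "fingers": 1}, {"delta_pos": [0, 0, 15], "spin": 0, "fingers": 1}, {"delta_pos": [0, 0, 10], "spin": 0, "fingers": 1}, {"delta_pos": [0, 0, 0], "spin": 0, "fingers": 1}]'

```text
time_s: 8.57
ee_pos: [0.4796, -0.1179, 0.3248]
eef_rot: [3.109, 0.438, 0.007]
wrist_force: [-0.2, -0.6, -0.5]
gripper_width: 0.0112
grip_force: 39.0
```

>>> jog_arm --steps '[{"delta_pos": [3, 11, 0], "spin": 0, "fingers": 1}, {"delta_pos": [6, 22, 0], "spin": 0, "fingers": 1}, {"delta_pos": [6, 22, 0], "spin": 0, "fingers": 1}, {"delta_pos": [6, 22, 0], "spin": 0, "fingers": 1}, {"delta_pos": [6, 22, 0], "spin": 0, "fingers": 1}, {"delta_pos": [6, 22, 0], "spin": 0, "fingers": 1}, {"delta_pos": [6, 22, 0], "spin": 0, "fingers": 1}, {"delta_pos": [6, 22, 0], "spin": 0, "fingers": 1}, {"delta_pos": [6, 22, 0], "spin": 0, "fingers": 1}, {"delta_pos": [6, 22, 0], "spin": 0, "fingers": 1}, {"delta_pos": [6, 22, 0], "spin": 0, "fingers": 1}, {"delta_pos": [6, 22, 0], "spin": 0, "fingers": 1}, {"delta_pos": [6, 22, 0], "spin": 0, "fingers": 1}, {"delta_pos": [6, 22, 0], "spin": 0, "fingers": 1}, {"delta_pos": [6, 22, 0], "spin": 0, "fingers": 1}, {"delta_pos": [6, 22, 0], "spin": 0, "fingers": 1}, {"delta_pos": [6, 22, 0], "spin": 0, "fingers": 1}, {"delta_pos": [6, 22, 0], "spin": 0, "fingers": 1}, {"delta_pos": [6, 18, 0], "spin": 0, "fingers": 1}, {"delta_pos": [0, 0, 0], "spin": 0, "fingers": 1}]'

```text
time_s: 10.23
ee_pos: [0.5878, 0.2909, 0.3203]
eef_rot: [-3.107, -0.447, 0.004]
wrist_force: [0.2, 0.7, -0.2]
gripper_width: 0.0107
grip_force: 39.0
```

```bash
python3 - <<'E'
from m import *
st=env.get_state();print(st['ee_pos'],st['eef_rot'],st['wrist_force'],st['grip_force'])
T=cap('top');S=cap('scene')
A=cv2.resize(T['image'][185:265,100:180],(390,390),interpolation=3);B=cv2.resize(S['image'][125:205,412:492],(390,390),interpolation=3)
cv2.imwrite('pics/p5.png',np.hstack([A,B])[:,:,::-1])
tip=st['ee_pos']+[.0025,.0023,-.135];print(tip,proj(T,tip),proj(S,tip))
E
```

```text
[0.58776512 0.29089126 0.32033998] [-3.10670009 -0.44670649  0.00410963] [ 0.16880515  0.73688138 -0.2386806 ] 39.01284098625183
[0.59026512 0.29319126 0.18533998] [115.86024917 215.48915272] [459.75305966 148.36732735]
```

View pics/p5.png

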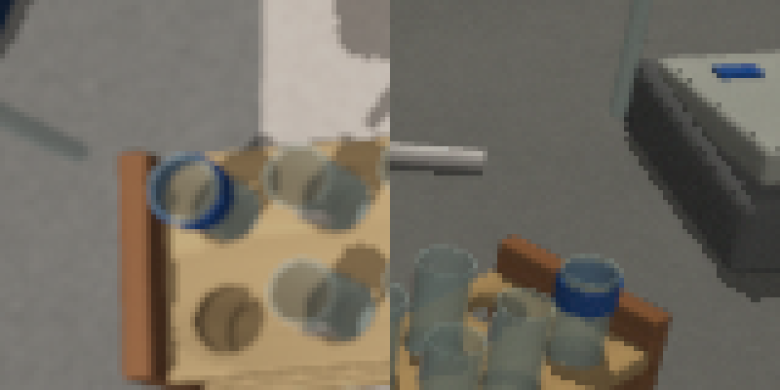

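In the top view the tip is at (117.2,216.4) and the blue rim's centre at (138.8,224.2). In the scene view they are at (459.0,148.7) and (453.1,180.3).

```bash
python3 - <<'E'
from m import *
st=env.get_state();print(st['ee_pos'])
T=cap('top');S=cap('scene')
a=tri(T,(117.2,216.4),S,(459,148.7));b=tri(T,(138.8,224.2),S,(453.1,180.3));print(a,b,a[0]-b[0])
for n,c,p,q in(('T',T,(117.2,216.4),(138.8,224.2)),('S',S,(459,148.7),(453.1,180.3))): print(n,onplane(c,*p,.184)-onplane(c,*q,.112))
E
```

```text
[0.58832318 0.28658125 0.32063512]
(array([0.58919451, 0.29175495, 0.18435156]), np.float64(0.0006620556078952078)) (array([0.59184255, 0.28782012, 0.11154737]), np.float64(0.00317574886800022)) [-0.00264804  0.00393483  0.07280419]
T [-0.00134106  0.00590099  0.072     ]
S [-0.00377683  0.00285302  0.072     ]
```

>>> jog_arm --steps '[{"delta_pos": [2, -1, -10], "spin": 0, "fingers": 1}, {"delta_pos": [0, 0, -15], "spin": 0, "fingers": 1}, {"delta_pos": [0, 0, -15], "spin": 0, "fingers": 1}, {"delta_pos": [0, 0, -8], "spin": 0, "fingers": 1}, {"delta_pos": [0, 0, 0], "spin": 0, "fingers": 1}, {"delta_pos": [0, 0, 0], "spin": 0, "fingers": 1}, {"delta_pos": [0, 0, 0], "spin": 0, "fingers": 1}, {"delta_pos": [0, 0, 0], "spin": 0, "fingers": 1}, {"delta_pos": [0, 0, 0], "spin": 0, "fingers": 1}, {"delta_pos": [0, 0, 0], "spin": 0, "fingers": 1}]'

```text
time_s: 11.27
ee_pos: [0.5917, 0.2844, 0.275]
eef_rot: [-3.111, -0.438, -0.002]
wrist_force: [0.0, 0.2, -0.6]
gripper_width: 0.011
grip_force: 39.0
```

```bash
python3 - <<'E'
from m import *
T=cap('top');E=[env.get_state()['ee_pos']]
S=cap('scene');E.append(env.get_state()['ee_pos'])
for i in range(6): cap('top');E.append(env.get_state()['ee_pos'])
print(np.mean(E,0),np.std(E,0))
A=cv2.resize(T['image'][190:250,105:165],(390,390),interpolation=3);B=cv2.resize(S['image'][140:200,422:482],(390,390),interpolation=3)
cv2.imwrite('pics/p6.png',np.hstack([A,B])[:,:,::-1])
E
```

```text
[0.59146422 0.28429405 0.27449296] [5.04517841e-05 5.13190714e-05 1.67622068e-04]
```

View pics/p6.png

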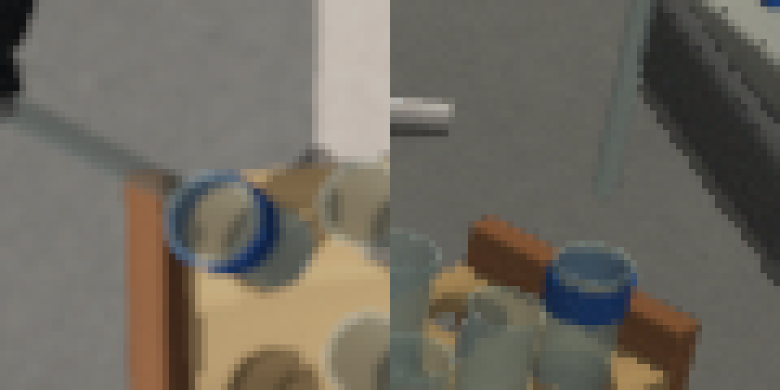

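The top view shows the tip at (131.6,218.2) and the rim's centre at (137.4,223.2), using its left and top edges and known diameter. The scene view shows the tip at (454.9,169.8) and the rim at (453.0,180.4).

```bash
python3 - <<'E'
from m import *
T=cap('top');S=cap('scene')
p,q=(131.6,218.2),(137.4,223.2);r,s=(454.9,169.8),(453,180.4)
a=tri(T,p,S,r);b=tri(T,q,S,s);print(a,b,a[0]-b[0])
for z in(.138,.14,.142):print(z,onplane(T,*p,z)-onplane(T,*q,.112),onplane(S,*r,z)-onplane(S,*s,.112))
import cv2
# ring colour fits: outer edges of blue band in both views
for c,box in((T,(122,205,160,245)),(S,(438,170,468,205))):
    m=mask(c,(100,60,40),(130,255,255),box);y,x=np.nonzero(m);print(x.min(),x.max(),y.min(),y.max())
E
```

```text
(array([0.59504424, 0.28627193, 0.14026882]), np.float64(0.0007542626460012462)) (array([0.5926389 , 0.28884181, 0.11199762]), np.float64(0.0008840145288663204)) [ 0.00240535 -0.00256987  0.0282712 ]
0.138 [ 0.00366627 -0.0004916   0.026     ] [-0.00013038 -0.00084487  0.026     ]
0.14 [ 0.00320845 -0.00139247  0.028     ] [ 0.00201667 -0.00372188  0.028     ]
0.142 [ 0.00275064 -0.00229335  0.03      ] [ 0.00416372 -0.0065989   0.03      ]
131 147 217 231
446 459 179 189
```

>>> jog_arm --steps '[{"delta_pos": [-2.3, 2.2, -6], "spin": 0, "fingers": 1}, {"delta_pos": [0, 0, -6], "spin": 0, "fingers": 1}, {"delta_pos": [0, 0, -5.5], "spin": 0, "fingers": 1}, {"delta_pos": [0, 0, 0], "spin": 0, "fingers": 1}, {"delta_pos": [0, 0, 0], "spin": 0, "fingers": 1}, {"delta_pos": [0, 0, 0], "spin": 0, "fingers": 1}, {"delta_pos": [0, 0, 0], "spin": 0, "fingers": 1}, {"delta_pos": [0, 0, 0], "spin": 0, "fingers": 1}, {"delta_pos": [0, 0, 0], "spin": 0, "fingers": 1}, {"delta_pos": [0, 0, 0], "spin": 0, "fingers": 1}, {"delta_pos": [0, 0, 0], "spin": 0, "fingers": 1}, {"delta_pos": [0, 0, 0], "spin": 0, "fingers": 1}]'

```text
time_s: 12.77
ee_pos: [0.5891, 0.2864, 0.2569]
eef_rot: [-3.111, -0.438, -0.0]
wrist_force: [-0.1, -0.2, -0.5]
gripper_width: 0.0108
grip_force: 39.0
```

```bash
python3 - <<'E'
from m import *
T=cap('top');S=cap('scene');print(env.get_state()['ee_pos'])
A=cv2.resize(T['image'][200:248,112:160],(390,390),interpolation=3);B=cv2.resize(S['image'][150:198,430:478],(390,390),interpolation=3)
cv2.imwrite('pics/p7.png',np.hstack([A,B])[:,:,::-1])
E
```

```text
[0.58913285 0.28644799 0.25684031]
```

View pics/p7.png

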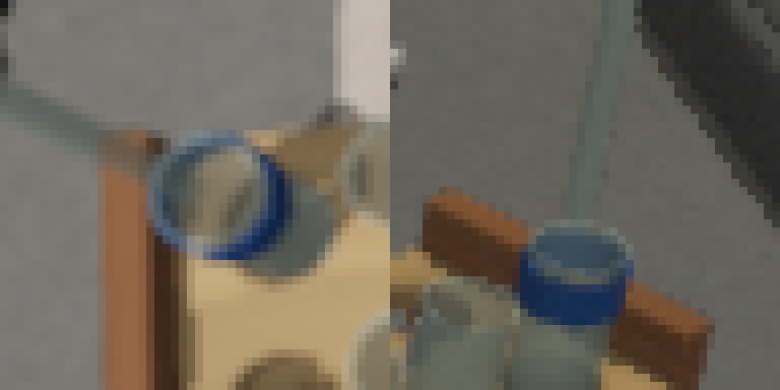

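The rod now ends over the blue rim in both views: the scene tip is near (453.5,177.5) and the rim centre is at (452.9,181).

```bash
python3 - <<'E'
from m import *
T=cap('top');S=cap('scene');e=env.get_state()['ee_pos']
tip=e+[.0036,.0020,-.1343];print(tip)
for c in(T,S):print(proj(c,tip),proj(c,[.5926,.2888,.112]),proj(c,[.5926,.2888,.122]))
print(onplane(S,453.5,177.5,.122))
def en(c,x0,y0,x1,y1,f):
    I=cv2.resize(c['image'][y0:y1,x0:x1],(390,390),interpolation=0)
    L=cv2.cvtColor(I,cv2.COLOR_RGB2LAB);L[:,:,0]=cv2.createCLAHE(6,(3,3)).apply(L[:,:,0]);return cv2.cvtColor(L,cv2.COLOR_LAB2BGR)
cv2.imwrite('pics/p8.png',np.hstack([en(T,122,207,152,237,1),en(S,438,162,468,192,1)]))
E
```

```text
[0.59271028 0.28844949 0.12250779]
[134.86452319 221.7678096 ] [137.12439824 223.0138256 ] [134.78909004 221.88922096]
[453.49574728 176.29285575] [452.68178738 180.50089109] [453.52820329 176.4288296 ]
[0.59554463 0.28550157 0.122     ]
```

View pics/p8.png

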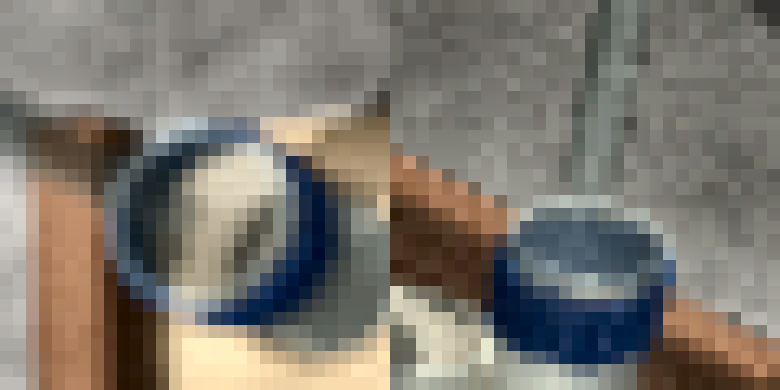

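The enlarged view shows the scene tip ending at about (453.9,176.6), against a predicted (453.5,176.4). That puts the rod tip about 10 mm above the middle of the rim.

```bash
python3 -c "
from h import *
print(env.sign_off())"
```

```text
the job is handed in; nothing more can be done
None
```

The red-sleeved rod was dipped to about 12 mm above the acid pot's floor, carried over the glassware with no contact felt at the wrist, and handed in still gripped, hovering about 10 mm above the middle of the blue-banded tube's mouth; the hand-in returned no verdict.

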